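Close the lantern's wall, then hold its candle over the cup

ROBOT

A 7-joint arm with a two-finger parallel gripper is mounted at the origin on the work surface. World frame = base frame: x ahead of the robot, y to its left, z up, the work surface at z = 0. Lengths are in m, angles in rad, forces in N, time in s.
With the tool pointing down it reaches from about 0.425 to 0.925 m from the base axis. Payload 6.8 kg.
Tool frame: the origin (TCP) lies midway between the tips of the shut fingers; the grasp point (between the pads) lies 19 mm behind it; z points along the fingers, y is the line along which they close (so a half turn about z gives the same grasp; the last joint's range is limited). The gripper opens to 85 mm and grips with 20 to 120 N. Pads are 22 mm wide; open, the fingers measure 114 mm over their backs; the gripper's body (76 mm by 85 mm) begins 54 mm behind the grasp point. The pads swing forward as they close: fully open they stand 13 mm farther back than shut.
Start: joints at [-1.302, 0.477, 0.022, 1.555, -0.011, 1.109, -0.083], TCP at [0.248, 0.628, 0.231] pointing down, gripper open.
Joint ranges: [-2.96, 2.96], [-0.34, 2.1], [-1.41, 1.46], [0.24, 2.44], [-1.37, 4.51], [0.17, 1.92], [-2.96, 2.96]. Speed limits (rad/s): [2.39, 2.39, 3.14, 3.14, 3.14, 3.14, 3.14].

INTERFACE

Orientations are given as a rotation vector (axis times angle).
In Python, from cell import ctrl gives the robot as it stands. The module is installed in compiled form; this text tells all that it offers.
- The arm moves only by the tool servo_tool, never from a script. Its argument "plan" is a list that holds one entry, the list of rows, each a list of 7 numbers: the turn, a rotation vector about the tool's x, y, z in rad, then the shift along the tool's x, y, z in mm, then the finger opening in mm, from 0 to 85.4. A call has 1 to 8 rows; each row is the pose to reach, as a shift and turn from the pose commanded when the call began, along the tool's axes at that moment; what a row does not reach only later rows make up. A row lasts 1/8 s, in which the tool goes at most 62.5 mm and 10.7 degrees, less where a joint would pass 70% of its speed; a pose out of reach is approached as far as the arm can. A call with a gripper value outside its range is refused whole. The fingers move at their own pace and stop on an object; "newtons" is the grip in N (left out, the last holds). Time passes only in rows, so rows that repeat a pose let the fingers close. It gives the time, the measured TCP pose, the force, the opening and the grip force at its end, in the units of the state.
- ctrl.observe(): the state, without advancing time (a new reading comes with each control period).
- ctrl.snapshot(name): name is "side" or "top"; returns a dict with "color" (420x560x3 uint8, blue, green, red), "camera_matrix" (3x3 intrinsics, pixels), "R" (3x3) and "t" (3): a world point X has camera coordinates R X + t. Camera axes: x right, y down, z forward; pixel columns grow to the right and rows downward; lengths in m; the calibration is good to about 2 mm. A picture is of the moment at which its call begins. There is no depth.
- ctrl.job_done(): hands the job in; it is judged then, once.
Trained networks look in a picture, given as the dict that the camera call returned (one of the last four; its "shot" number tells which), for a name from the list of things; names that differ only in an ending like _2 or _b are one class to them, and where a whole thing is asked for, a point or a joint stands for the part that bears it (a point fixed in the world has none). Each returns a list of dicts, best first, with "confidence" (0 to 1); they miss things now and then, are a little off and sometimes report something else, mostly with a low value. They report only what shows in the picture. A call takes as long as a camera call. They do not tell look-alikes from the thing itself.
- ctrl.look_for(name, picture): "point" ([column, row] as shares, 0 to 1, of the picture: columns of its width, rows of its height, amid what is visible of it).
- ctrl.regions_of(name, picture): "region" (420x560 bool, what is visible of it) and "point" ([column, row] as shares, 0 to 1, of the picture: columns of its width, rows of its height, amid what is visible of it).
- ctrl.tip_of(name, picture): "point" ([column, row] as shares, 0 to 1, of the picture: columns of its width, rows of its height: a listed point, or the origin of a listed thing).
The state is a dict: "t": time; "qpos": joint angles; "joint_velocities": joint speeds; "joint_efforts": joint torques, N m; "tcp_pos": TCP position; "ee_rot": TCP orientation; "force": force on the tool from outside, world axes, zero at the start; "wrist_torque": the same for the moment, N m; "grip_width": finger opening in m; "gripper_force": force on a finger pad.
Only numpy, scipy, OpenCV 4.12 (cv2) and the standard library are available. Lean on these libraries where they do the work, as an engineer would, in place of code of your own. Each camera call takes 0.05 s, during which the arm holds its last target. There are 200 camera calls.

TASK

Take the blue panel from its little easel and stand it on its bottom edge in the grooved rail of the lantern, pushed fully down, centred along the rail, and let go of it. Then take the yellow candle, bring it in over the tops of the lantern's panels, and hold it still and upright, centred about one centimetre above the metal cup, so that a helper can put glue in the cup: the candle never touches the lantern or its panels, and the program finishes while the gripper is still holding it there. Leave everything else where it stands.

Things in the scene. Friction and masses are not known exactly. Their poses are not given: they have to be found in the camera images.
- panel: loose blue plywood panel, yellow cross on its +x face; 6 mm thick (x), 100 wide (y), 110 tall (z), about 70 g. Origin: middle of its underside (bottom edge). It starts on the easel, bottom edge 16 mm above the table, z tilted 0.45 rad from vertical with the top nearer the robot, cross facing up and away from the robot. Either face may look outwards in the rail.
- easel: small fixed wooden easel carrying the panel. Origin on the table below the middle of the panel's bottom edge; y along the panel's width. An 80 mm wide backrest supports the panel's robot-side face up to 56 mm from its bottom edge; a 10 mm lip holds the bottom edge. The panel's upper 54 mm is free on both faces; pull it out along its own plane (its z).
- lantern: fixed lantern: wooden base 160 x 160 x 12 mm, origin at the centre of its underside, z up. Two fixed white side panels, 6 mm thick, x from -38 to 72 mm, stand at y = -68 and 68 mm, tops 112 mm above the table. The +x side is open; the dark grooved rail for the blue panel runs along y on the -x side (nearest the robot); the cup is in the middle.
- slot (a point): middle of the groove's floor, lantern x -58, y 0, z 12 mm; lantern's axes. The groove runs 60 mm along y, open at both ends, 9 mm wide, 16 mm deep, then sloped lead-ins widen it to about 18 mm at 22 mm above its floor. Fully home, the panel's bottom edge is on this floor, its width along y, 20 mm past each rail end, top 122 mm above the table; it stands by itself, leaning under 0.2 rad.
- candle: the loose yellow pillar candle, a rigid cylinder 34 mm in diameter and 130 mm tall with a short thin 9 mm wick on top, about 110 g, standing upright on the table. Origin at the centre of its underside, z up its axis.
- cup (a point): centre of the mouth of the aluminium candle cup, level with its rim, 40 mm above the table at the middle of the lantern; same axes as the lantern. The cup is 44 mm wide inside, 50 mm outside and 12 mm deep.
- candle_blue: blue pillar candle of the same size, to be left alone; origin at the centre of its underside.
- candle_green: green pillar candle of the same size, to be left alone; origin at the centre of its underside.
- tin: flat aluminium tin, 76 mm across, 20 mm high, to be left alone; origin at the centre of its underside.
- glue: white glue bottle with orange cap, 52 mm across, 130 mm tall, to be left alone; origin at the centre of its underside.
Not all that is in view belongs to the job. There is more than one size of the panel; the job needs the largest.

How it is judged:
On the way, in this order (a step that is already met when the one before it is completed fails the run):
1. the blue panel stands fully home in the rail, centred, and the fingers have let go of it (distance between panel and slot below 0.012 m and z of panel in the frame of slot below 0.005 m and angle between panel's own z axis and vertical below 0.25 rad and angle between the y axis of panel and the y axis of lantern, either way round below 0.15 rad and contact force between the fingers and panel below 0.05 N and linear speed of panel below 0.02 m/s), for 0.3 s.
2. the yellow candle is brought in over the tops of the panels: held near the lantern's middle with its underside higher than the side panels (horizontal distance between candle and cup below 0.085 m and z of candle in the frame of lantern above 0.112 m and contact force between the fingers and candle above 0.3 N), for 0.04 s.
At the end, for the whole second after the job is handed in: Panel released in the rail: within 12 mm of the groove point, under 5 mm above it, 0.25 rad of upright, 0.15 rad of the rail. Candle gripped, still, upright within 0.1 rad, within 6 mm of the cup's axis, 4 to 18 mm above its rim, touching neither lantern nor panel (distance between panel and slot below 0.012 m and z of panel in the frame of slot below 0.005 m and angle between panel's own z axis and vertical below 0.25 rad and angle between the y axis of panel and the y axis of lantern, either way round below 0.15 rad and contact force between each of the fingers, candle and panel below 0.05 N and horizontal distance between candle and cup below 0.006 m and z of candle in the frame of cup between 0.004 and 0.018 m and angle between candle's own z axis and vertical below 0.1 rad and linear speed of candle below 0.015 m/s and contact force between the fingers and candle above 0.5 N and contact force between candle and lantern below 0.05 N); the arm keeps its last pose, push and grip.
It fails at once if the candle touches the lantern or its blue panel (more than 0.5 N) (contact force between candle and lantern above 0.5 N or contact force between candle and panel above 0.5 N).
It fails at once if another object is moved by more than 20 mm or tipped over (distance of any of candle_blue, candle_green, tin, glue from where it was at the start of the episode above 0.02 m or angle between any of candle_blue, candle_green, tin, glue's own z axis and vertical above 0.4 rad).
It also fails if it takes over 58 s, if anything falls off the work surface, if the arm or the gripper's body presses on something with over 40 N, if the wrist force passes 120 N, or if a joint passes its speed limit or range.

## Working session

There is one attempt and no reset: what is moved stays moved. The work goes in short steps, Python scripts to look and compute and a tool call to move; the robot and the scene stay as the last step left them, time stands still between calls to the robot, and variables do not carry over. Pictures are saved under pics/ and viewed, at most 10 in all, crops included, and the job is handed in when it is done.

Besides the shell and the picture viewer there is one more tool, called after "Call:" as a command line: name --argument value ..., lists and objects as JSON in quotes. servo_tool: Moves the arm, as the interface text tells. Its arguments: {"type":"object","properties":{"plan":{"type":"array","items":{"type":"array","items":{"type":"array","items":{"type":"number"}}}},"newtons":{"type":"number"}},"required":["plan"]}

```bash
mkdir -p pics
cat > h.py <<'E'
import numpy as np, cv2
from cell import ctrl
from scipy.spatial.transform import Rotation as Rn
def px(p): return np.array([p[0]*560,p[1]*420])
def ray(s,uv):
    d=np.linalg.inv(s["camera_matrix"])@np.array([uv[0],uv[1],1.]); R=np.array(s["R"]); t=np.array(s["t"])
    return -R.T@t, R.T@d
def onz(s,uv,z):
    c,d=ray(s,uv); return c+d*(z-c[2])/d[2]
def proj(s,X):
    c=np.asarray(s["R"])@np.asarray(X,float)+np.asarray(s["t"]); p=s["camera_matrix"]@c; return p[:2]/p[2]
def tri(s1,u1,s2,u2):
    c1,d1=ray(s1,u1);c2,d2=ray(s2,u2); d1/=np.linalg.norm(d1);d2/=np.linalg.norm(d2)
    a=np.linalg.lstsq(np.c_[d1,-d2],c2-c1,rcond=None)[0]; p,q=c1+a[0]*d1,c2+a[1]*d2
    return (p+q)/2,np.linalg.norm(p-q)
E
cat > a.py <<'E'
from h import *
np.set_printoptions(precision=3,suppress=True)
o=ctrl.observe(); print(o["t"],o["tcp_pos"],o["ee_rot"],o["force"])
S={n:ctrl.snapshot(n) for n in("top","side")}
for n,s in S.items():
    cv2.imwrite(f"pics/{n}0.png",cv2.resize(s["color"],(784,588)))
    print(n,-np.array(s["R"]).T@s["t"],s["camera_matrix"][0])
for k in "panel easel lantern slot candle cup candle_blue candle_green tin glue".split():
    for n,s in S.items():
        for r in ctrl.tip_of(k,s)[:4]:
            u=px(r["point"]); print(k,n,round(r["confidence"],2),u,onz(s,u,{"panel":.016,"slot":.012,"cup":.04}.get(k,0)))
E
python3 a.py
```

```text
0.0 [0.248 0.627 0.23 ] [-0.588 -3.086  0.003] [ 0.255  0.284 -0.386]
top [ 0.421 -0.034  0.9  ] [389.845   0.    281.996]
side [0.488 0.811 0.544] [392.347   0.    281.494]
panel top 0.8 [135.52 255.78] [0.426 0.336 0.016]
panel top 0.73 [192.696 216.51 ] [0.519 0.21  0.016]
panel top 0.66 [150.192 183.414] [0.595 0.315 0.016]
panel side 0.92 [244.328 315.42 ] [0.592 0.313 0.016]
panel side 0.9 [337.68  347.004] [0.426 0.363 0.016]
panel side 0.81 [284.816 287.616] [0.526 0.232 0.016]
easel top 0.71 [151.872 189.084] [0.584 0.317 0.   ]
lantern top 0.66 [312.424 203.49 ] [ 0.557 -0.065  0.   ]
lantern side 0.75 [316.68 184.8 ] [ 0.474 -0.246  0.   ]
lantern side 0.59 [285.096 215.586] [ 0.552 -0.058  0.   ]
slot side 0.66 [310.296 210.21 ] [ 0.487 -0.075  0.012]
candle top 0.95 [458.304 255.612] [ 0.444 -0.394  0.   ]
candle side 0.72 [328.608 166.698] [ 0.438 -0.382  0.   ]
cup top 0.85 [312.816 200.004] [ 0.559 -0.065  0.04 ]
cup side 0.97 [285.824 201.684] [ 0.552 -0.062  0.04 ]
candle_blue top 0.81 [411.712 177.912] [ 0.621 -0.295  0.   ]
candle_blue side 0.58 [268.296 175.686] [ 0.626 -0.285  0.   ]
candle_blue side 0.49 [217.   287.28] [0.662 0.231 0.   ]
candle_green top 0.63 [391.776 246.918] [ 0.46  -0.246  0.   ]
candle_green side 0.56 [317.688 183.288] [ 0.471 -0.256  0.   ]
tin top 0.58 [347.2   143.808] [ 0.702 -0.146  0.   ]
tin side 0.63 [238.28  192.192] [ 0.697 -0.166  0.   ]
tin side 0.24 [213.808 282.492] [0.672 0.218 0.   ]
glue top 0.78 [194.712 154.98 ] [0.669 0.218 0.   ]
glue top 0.2 [392.112 245.784] [ 0.463 -0.247  0.   ]
glue side 0.73 [214.088 283.29 ] [0.671 0.22  0.   ]
glue side 0.19 [283.416 216.804] [ 0.556 -0.052  0.   ]
```

View pics/top0.png

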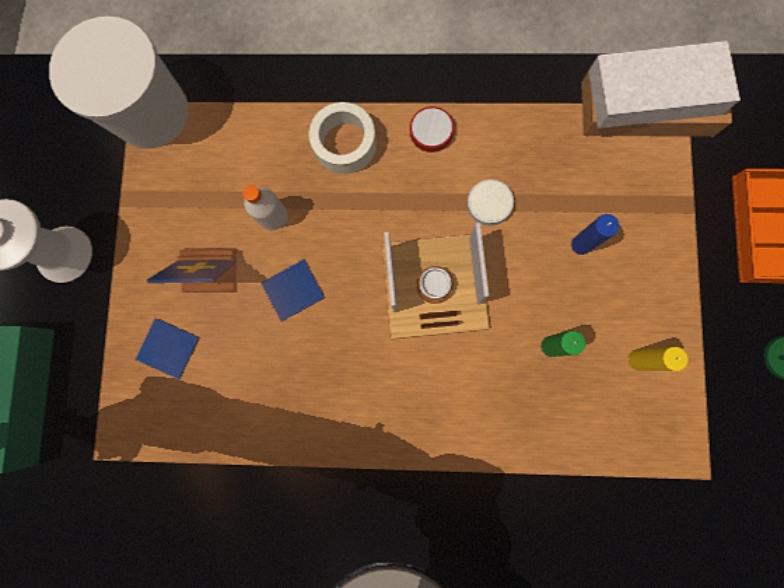

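View pics/side0.png

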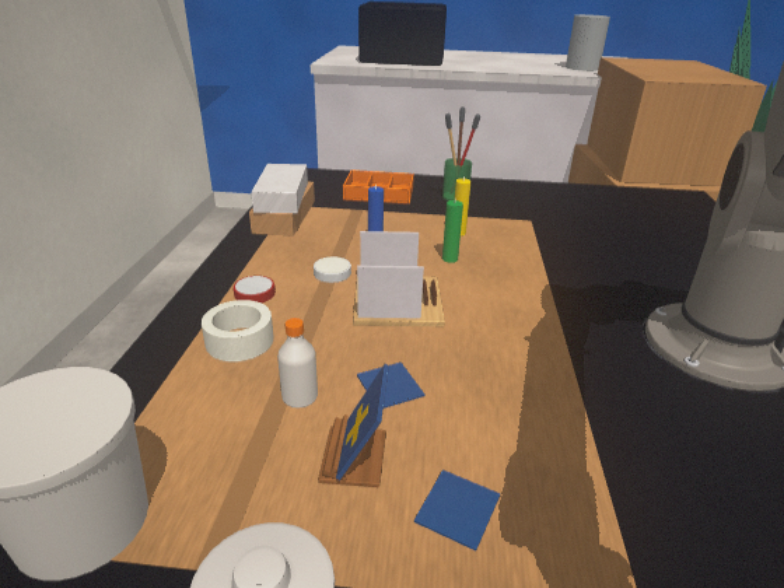

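The blue panels are the easel one with the cross (top view, 190,268), a flat one (293,290) and another flat one (168,348). The easel panel fits the description. The candles are yellow (658,358), green (563,343) and blue (595,234), and I want the yellow one. Next I'll take a close crop to check the choice and pick out edges.

```bash
cat > b.py <<'E'
from h import *
np.set_printoptions(precision=3,suppress=True)
t=ctrl.snapshot("top");s=ctrl.snapshot("side")
def crop(S,x,y,w,h,k): return cv2.resize(S["color"][y:y+h,x:x+w],None,fx=k,fy=k,interpolation=cv2.INTER_CUBIC)
a=crop(t,272,155,80,90,5)       # 400x450 lantern, x5
b=crop(t,100,170,80,45,5)       # 400x225
c=crop(s,225,255,60,94,4)       # 240x376
m=np.zeros((601,800,3),np.uint8); m[:450,:400]=a; m[:225,400:]=b; m[225:601,400:640]=c
cv2.imwrite("pics/crop1.png",m[:600])
for n,S in(("top",t),("side",s)):
    for k in("panel","easel"):
        for r in ctrl.regions_of(k,S)[:3]:
            g=r["region"].astype(np.uint8); cs=max(cv2.findContours(g,0,2)[0],key=cv2.contourArea)
            print(n,k,round(r["confidence"],2),cv2.approxPolyDP(cs,2.5,True).reshape(-1,2).tolist())
E
python3 b.py
```

```text
top panel 0.86 [[106, 200], [151, 201], [166, 187], [128, 186]]
top panel 0.78 [[217, 186], [186, 202], [199, 229], [229, 212]]
top panel 0.7 [[110, 228], [97, 255], [126, 270], [140, 241]]
top easel 0.96 [[167, 190], [151, 202], [129, 202], [129, 207], [165, 208]]
side panel 0.95 [[317, 336], [296, 371], [339, 392], [356, 353]]
side panel 0.64 [[275, 260], [248, 299], [241, 341], [271, 302]]
side panel 0.55 [[286, 260], [277, 264], [275, 289], [301, 281]]
side easel 0.89 [[240, 299], [235, 306], [227, 343], [268, 347], [274, 309], [269, 308], [241, 342], [247, 297]]
```

View pics/crop1.png

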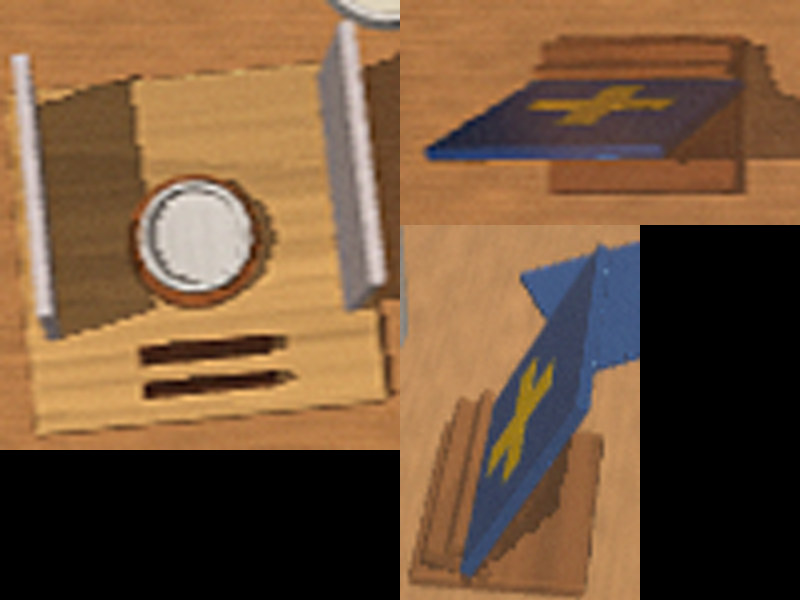

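```bash
cat > fit.py <<'E'
from h import *
from scipy.optimize import least_squares
np.set_printoptions(precision=4,suppress=True)
t=ctrl.snapshot("top");s=ctrl.snapshot("side")
T=lambda p:np.c_[Rn.from_euler('z',p[2]).as_matrix(),[p[0],p[1],0]]
def fit(obs,pre,p0):
    f=lambda p:np.concatenate([proj(S,T(p)@np.r_[pre(np.array(X,float)),1])-u for S,X,u in obs])
    r=least_squares(f,p0,loss="soft_l1"); print(r.x,r.fun.reshape(-1,2).round(1).tolist()); return r.x
L=[(t,(-.08,.08,.012),(279.4,241.4)),(t,(-.08,-.08,.012),(349.2,235)),(t,(.072,.068,.112),(276,166.4)),
 (t,(.072,-.068,.112),(341,159.4)),(t,(-.038,-.068,.112),(347,211.6)),(t,(0,0,.04),(312.8,200)),(s,(0,0,.04),(285.8,201.7)),
 (s,(.072,.071,.112),(256.5,190.5)),(s,(-.038,.071,.112),(302.5,190.5)),(s,(-.08,.08,.0),(317,231)),(t,(-.058,0,.034),(315.4,228.4))]
fit(L,lambda X:X,[.555,-.065,0])
R=Rn.from_euler('y',-.45).as_matrix()
P=[(t,(.003,.05,0),(127,186.4)),(t,(.003,-.05,0),(169,186.4)),(t,(.003,.05,.11),(105.6,200)),(t,(.003,-.05,.11),(153,200)),
 (s,(.003,.05,0),(241,342)),(s,(.003,-.05,.11),(275,260)),(s,(.003,.05,.11),(270.5,294))]
p=fit(P,lambda X:R@X+[0,0,.016],[.59,.315,0])
for z in (.09,.11): print(z,T(p)@np.r_[R@[0,0,z]+[0,0,.016],1])
r=ctrl.regions_of("candle",s)[0];print(r["confidence"]); g=np.argwhere(r["region"]);print(g.min(0),g.max(0))
r=ctrl.regions_of("candle",t)[0]; g=np.argwhere(r["region"]);print(r["confidence"],g.min(0),g.max(0))
for S,u in((t,(676/1.4,358/1.4)),(s,(463/1.4,180/1.4))): print(onz(S,u,.13))
E
python3 fit.py
```

```text
[ 0.5542 -0.0613  0.1218] [[0.1, 0.6], [0.7, -0.0], [0.0, -0.5], [0.4, -0.3], [0.9, -0.1], [-1.6, 1.9], [-1.0, 0.0], [-0.9, -0.7], [0.5, -0.1], [0.9, 1.5], [-1.4, -0.4]]
[0.5854 0.3195 0.0341] [[-0.0, 0.1], [0.1, -0.7], [-0.5, -0.0], [-0.4, -0.8], [0.2, -1.7], [0.7, -2.4], [0.1, 4.1]]
0.09 [0.5463 0.3182 0.097 ]
0.11 [0.5376 0.3179 0.115 ]
0.78
[127 325] [167 335]
0.81 [248 449] [264 490]
[ 0.4419 -0.3884  0.13  ]
[ 0.4421 -0.3844  0.13  ]
```

```bash
cat >> h.py <<'E'
PE=np.array([.5854,.3195]); PY=.034; LA=np.array([.5542,-.0613]); LY=.122
def Rtool(y,z):
    z=np.array(z)/np.linalg.norm(z); y=np.array(y)/np.linalg.norm(y); return np.c_[np.cross(y,z),y,z]
def delta(R,p):
    o=ctrl.observe(); R0=Rn.from_rotvec(o["ee_rot"]); 
    w=(R0.inv()*Rn.from_matrix(R)).as_rotvec(); d=R0.inv().apply(np.array(p)-o["tcp_pos"])*1000
    print("rot",w.round(3),"deg",round(np.degrees(np.linalg.norm(w)),1),"mm",d.round(1))
Pm=Rn.from_euler('z',PY).as_matrix()@Rn.from_euler('y',-.45).as_matrix()
def ppt(z): return np.r_[PE,.016]+Pm@[0,0,z]
RP=Rtool(Pm[:,0],-Pm[:,2])
RL=Rtool([np.cos(LY),np.sin(LY),0],[0,0,-1])
Lm=Rn.from_euler('z',LY).as_matrix()
def lan(x,y,z): return np.r_[LA,0]+Lm@[x,y,z]
E
python3 -c "
from h import *
print(ppt(.149),ppt(.069));delta(RP,ppt(.169));delta(RP,ppt(.069))"
```

```text
[0.52062759 0.31729689 0.15016662] [0.55540472 0.31847977 0.07813085]
rot [-0.398 -0.261  1.14 ] deg 70.8 mm [-359.4 -191.9   63.1]
rot [-0.398 -0.261  1.14 ] deg 70.8 mm [-399.3 -174.6  153.2]
```

Call:
servo_tool --plan '[[[-0.398, -0.261, 1.14, -359, -192, 63, 60], [-0.398, -0.261, 1.14, -359, -192, 63, 60], [-0.398, -0.261, 1.14, -359, -192, 63, 60], [-0.398, -0.261, 1.14, -359, -192, 63, 60], [-0.398, -0.261, 1.14, -359, -192, 63, 60], [-0.398, -0.261, 1.14, -359, -192, 63, 60], [-0.398, -0.261, 1.14, -359, -192, 63, 60], [-0.398, -0.261, 1.14, -359, -192, 63, 60]]]' --newtons 40

```text
t: 2.6
tcp_pos: [0.5122, 0.3142, 0.1678]
ee_rot: [1.944, 2.003, 0.456]
force: [-1.2, -0.1, -0.6]
grip_width: 0.0601
gripper_force: 0.0
```

```bash
python3 -c "
from h import *
o=ctrl.observe();print(o['t'],o['tcp_pos'],o['grip_width']);delta(RP,ppt(.169));delta(RP,ppt(.069))"
```

```text
2.6 [0.5122006  0.31415062 0.16780289] 0.06005581374399314
rot [-0.     0.004 -0.004] deg 0.3 mm [ 2.9 -0.  -0.4]
rot [-0.     0.004 -0.004] deg 0.3 mm [ 3.2  0.  99.6]
```

Call:
servo_tool --plan '[[[0, 0, 0, 2, 0, 30, 60], [0, 0, 0, 3, 0, 60, 60], [0, 0, 0, 3, 0, 80, 60], [0, 0, 0, 3, 0, 100, 60], [0, 0, 0, 3, 0, 100, 60]]]'

```text
t: 3.22
tcp_pos: [0.5544, 0.3223, 0.0773]
ee_rot: [1.94, 2.01, 0.457]
force: [0.0, -0.8, -0.2]
grip_width: 0.0599
gripper_force: 0.0
```

```bash
python3 -c "
from h import *
t=ctrl.snapshot('top');s=ctrl.snapshot('side')
k=lambda S,x,y,w,h:cv2.resize(S['color'][y:y+h,x:x+w],(400,400))
cv2.imwrite('pics/g1.png',np.hstack([k(t,90,150,90,90),k(s,210,240,110,110)]))"
```

```text
(no output)
```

View pics/g1.png

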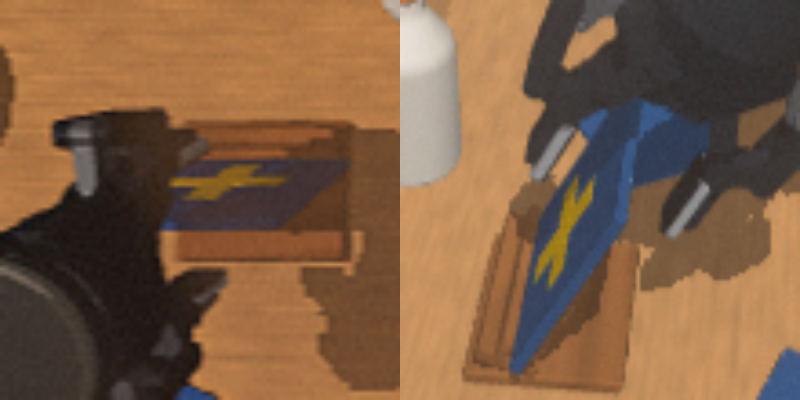

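The fingers straddle the upper panel (side crop: pads at 555,150 and 690,210, with the panel between them). Now I'll close.

Call:
servo_tool --plan '[[[0, 0, 0, -3, 0, 0, 30], [0, 0, 0, -3, 0, 0, 15], [0, 0, 0, -3, 0, 0, 2], [0, 0, 0, -3, 0, 0, 2], [0, 0, 0, -3, 0, 0, 2], [0, 0, 0, -3, 0, 0, 2]]]' --newtons 40

```text
t: 4.08
tcp_pos: [0.5565, 0.3189, 0.0795]
ee_rot: [1.942, 2.005, 0.463]
force: [4.2, -0.4, 5.5]
grip_width: 0.0057
gripper_force: 40.4
```

```bash
python3 -c "
from h import *
o=ctrl.observe();print(o['t'],o['tcp_pos'],o['grip_width'],o['force']);delta(RP,ppt(.069))"
```

```text
4.075 [0.55651171 0.31885353 0.07948066] 0.0056981545816879205 [ 4.17397124 -0.40537996  5.54450568]
rot [ 0.003 -0.001 -0.002] deg 0.2 mm [-0.3 -1.6  0.7]
```

Call:
servo_tool --plan '[[[0, 0, 0, 0, 0, -10, 2], [0, 0, 0, 0, 0, -25, 2], [0, 0, 0, 0, 0, -45, 2], [0, 0, 0, 0, 0, -70, 2], [0, 0, 0, 0, 0, -100, 2], [0, 0, 0, 0, 0, -130, 2], [0, 0, 0, 0, 0, -150, 2], [0, 0, 0, 0, 0, -150, 2]]]'

```text
t: 5.08
tcp_pos: [0.4888, 0.317, 0.2136]
ee_rot: [1.941, 2.01, 0.461]
force: [-1.0, 0.2, -0.7]
grip_width: 0.0054
gripper_force: 40.3
```

```bash
python3 -c "
from h import *
o=ctrl.observe();print(o['t'],o['tcp_pos'],o['grip_width'],o['force']);print(lan(-.058,0,.012));delta(RL,lan(-.058,0,.081+.13))"
```

```text
5.075 [0.48878552 0.31696987 0.21362461] 0.005388007597786157 [-1.03250143  0.2432896  -0.71144936]
[ 0.4966311  -0.06835846  0.012     ]
rot [ 0.449  0.018 -0.086] deg 26.2 mm [-385.4   -6.1   -0.5]
```

Call:
servo_tool --plan '[[[0.1, 0, -0.02, -40, 0, -5, 2], [0.2, 0.005, -0.04, -90, -1, -5, 2], [0.3, 0.01, -0.06, -145, -2, -5, 2], [0.4, 0.015, -0.08, -200, -3, -5, 2], [0.449, 0.018, -0.086, -255, -4, -5, 2], [0.449, 0.018, -0.086, -310, -5, -3, 2], [0.449, 0.018, -0.086, -360, -6, 0, 2], [0.449, 0.018, -0.086, -385, -6, 0, 2]]]'

```text
t: 6.08
tcp_pos: [0.496, -0.072, 0.2092]
ee_rot: [2.088, 2.346, -0.005]
force: [-0.3, 0.5, -0.5]
grip_width: 0.0053
gripper_force: 40.1
```

Call:
servo_tool --plan '[[[0, 0, 0, 0, 0, 0, 2], [0, 0, 0, 0, 0, 0, 2]]]'

```text
t: 6.32
tcp_pos: [0.4969, -0.0676, 0.2098]
ee_rot: [2.082, 2.352, -0.003]
force: [-0.2, -0.3, -0.9]
grip_width: 0.0053
gripper_force: 40.1
```

```bash
cat > c.py <<'E'
from h import *
import sys
o=ctrl.observe();print(o['t'],o['tcp_pos'],o['grip_width'],o['force'])
delta(RL,lan(-.058,0,.081+.03)); delta(RL,lan(-.058,0,.081))
t=ctrl.snapshot('top');s=ctrl.snapshot('side')
k=lambda S,x,y,w,h:cv2.resize(S['color'][y:y+h,x:x+w],(400,400),interpolation=cv2.INTER_CUBIC)
cv2.imwrite(sys.argv[1],np.hstack([k(t,260,150,110,110),k(s,240,120,130,130)]))
for n,S in(("top",t),("side",s)):
    for q in("panel","slot"):
        for r in ctrl.tip_of(q,S)[:3]:
            u=px(r["point"]);print(n,q,round(r["confidence"],2),u.round(1),onz(S,u,.012).round(3))
    print(n,"exp slot",proj(S,lan(-.058,0,.012)),"exp panel origin now",proj(S,o['tcp_pos']-np.r_[0,0,.069]))
E
python3 c.py pics/p1.png
```

```text
6.325 [ 0.49688848 -0.06763579  0.20978575] 0.005307114560188388 [-0.24083971 -0.26027883 -0.87957211]
rot [-0.001  0.001 -0.001] deg 0.1 mm [-0.6 -0.2 98.8]
rot [-0.001  0.001 -0.001] deg 0.1 mm [ -0.5  -0.2 128.8]
top panel 0.57 [192.7 216. ] [0.52  0.211 0.012]
top panel 0.56 [135.1 253.6] [0.431 0.34  0.012]
top exp slot [313.60041241 228.86380697] exp panel origin now [315.84488736 223.18366263]
side panel 0.97 [338.4 344.9] [0.425 0.355 0.012]
side panel 0.63 [307.7 164.8] [ 0.506 -0.359  0.012]
side panel 0.59 [286.5 286.8] [0.523 0.225 0.012]
side slot 0.93 [300.8 212.9] [ 0.512 -0.058  0.012]
side slot 0.47 [238.5 193. ] [ 0.691 -0.14   0.012]
side exp slot [306.69579661 211.22882765] exp panel origin now [309.65907889 166.43913922]
```

View pics/p1.png

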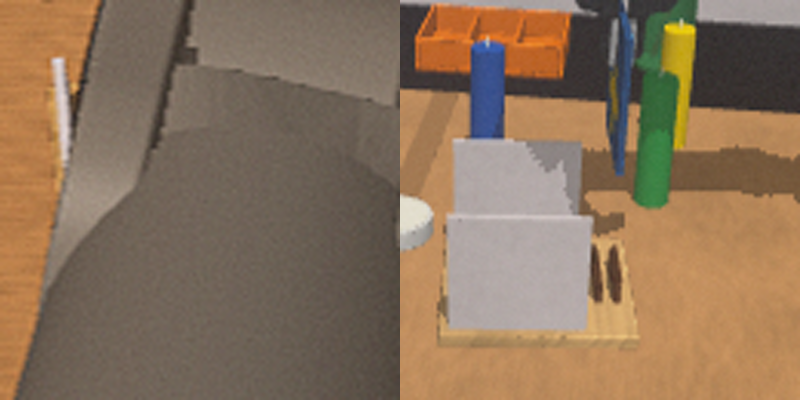

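Run:
```python
from h import *
s=ctrl.snapshot("side"); o=ctrl.observe()
for x in(-.067,-.058,-.049):
    print(x,[proj(s,lan(x,y,z)).round(1).tolist() for y in(.03,-.03) for z in(.012,.034)])
for dx in(-.003,.003): print("panel corner",proj(s,o["tcp_pos"]+Lm@[dx,.05,0]-[0,0,.069]))
h=s["color"][194:224,298:316].max(2); print(h)
print(s["color"][170:180,302:318].astype(int)[:,:,0]-s["color"][170:180,302:318].astype(int)[:,:,2])
```

```text
-0.067 [[311.1, 217.4], [311.7, 210.0], [309.2, 205.4], [309.7, 198.3]]
-0.058 [[307.6, 217.4], [308.1, 210.0], [305.8, 205.4], [306.3, 198.2]]
-0.049 [[304.1, 217.3], [304.6, 209.9], [302.5, 205.4], [302.9, 198.2]]
panel corner [312.5790895  175.08059207]
panel corner [310.01798846 175.04532163]
[[179 179 179 177 149 124 123 122 121 123 122 122 180 183 184 191 189 191]
 [179 178 176 181 145 122 120 117 123 181 182 181 197 195 194 194 192 192]
 [178 177 180 180 180 182 125 179 180 193 195 195 196 194 193 191 195 192]
 [181 182 179 180 195 202 193 200 203 203 181 181 181 196 192 194 196 191]
 [180 180 177 179 201 213 215 210 210 212 211 210 206 209 172 191 192 191]
 [181 177 182 181 152 169 216 213 211 212 215 169 194 209 186 195 191 188]
 [178 180 181 181 109 110 216 213 210 214 166 112 164 210 205 192 192 188]
 [179 180 182 182 105  94 169 214 211 190 104  91 135 213 220 193 190 188]
 [183 179 182 178  84  99 155 213 211 179  91  92 107 213 212 193 192 188]
 [183 179 181 182  78  85 133 213 212 174  95  91 102 214 212 183 190 193]
 [181 180 179 183  75  79 122 216 213 147  90  89  9
[... 1419 characters left out ...]
212 216 216 218 214 209 213]]
[[-57 -54 -55 -55 -53 -51 -50  19  32  48  64 -55 -54 -57 -56   1]
 [-54 -55 -56 -56 -53 -56 -59  19  38  51  64 -56 -55 -55 -56  -4]
 [-54 -56 -53 -56 -53 -54 -54  11  39  51  32 -55 -54 -55 -42   2]
 [-54 -57 -54 -54 -54 -55 -54  -6  42  50  22 -56 -54 -54 -39   0]
 [-53 -55 -53 -56 -53 -55 -54 -13  50  47  24 -53 -57 -55 -38   2]
 [-53 -52 -54 -53 -53 -53 -53 -27  56  47   3 -54 -57 -55 -41   2]
 [-53 -55 -55 -52 -54 -55 -54 -50  32  30 -22 -57 -56 -57 -26   0]
 [-52 -55 -54 -54 -52 -53 -53 -53 -36 -39 -47 -53 -54 -54 -27   0]
 [-54 -53 -53 -49 -52 -54 -54 -55 -54 -55 -55 -52 -53 -51 -17   2]
 [-53 -52 -51 -51 -53 -57 -53 -54 -54 -54 -52 -52 -53 -53 -11   2]]
```

Call:
servo_tool --plan '[[[0, 0, 0, 0, 0, 30, 2], [0, 0, 0, 0, 0, 60, 2], [0, 0, 0, 0, 0, 80, 2], [0, 0, 0, 0, 0, 95, 2], [0, 0, 0, 0, 0, 105, 2], [0, 0, 0, 0, 0, 110, 2], [0, 0, 0, 0, 0, 110, 2]]]'

```text
t: 7.55
tcp_pos: [0.4975, -0.0688, 0.1008]
ee_rot: [2.082, 2.35, -0.001]
force: [0.0, 0.1, -0.5]
grip_width: 0.0057
gripper_force: 40.1
```

```bash
python3 c.py pics/p2.png | head -3
```

```text
7.55 [ 0.49749117 -0.06883982  0.10083302] 0.005710880201454159 [ 0.01970266  0.1277634  -0.50628678]
rot [ 0.001  0.002 -0.002] deg 0.1 mm [  0.6  -0.8 -10.2]
rot [ 0.001  0.002 -0.002] deg 0.1 mm [ 0.6 -0.8 19.8]
```

View pics/p2.png

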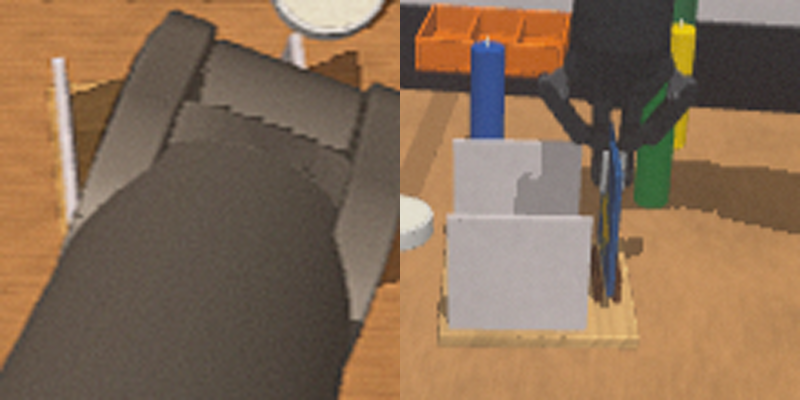

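The panel's bottom edge (612,297) sits between the two lips (597 and 617). I'll lower it slowly.

Call:
servo_tool --plan '[[[0, 0, 0, 0, 0, 3, 2], [0, 0, 0, 0, 0, 6, 2], [0, 0, 0, 0, 0, 9, 2], [0, 0, 0, 0, 0, 12, 2], [0, 0, 0, 0, 0, 12, 2]]]'

```text
t: 8.48
tcp_pos: [0.4971, -0.0689, 0.0884]
ee_rot: [2.083, 2.35, -0.002]
force: [-0.7, 0.2, -0.8]
grip_width: 0.0053
gripper_force: 40.1
```

Call:
servo_tool --plan '[[[0, 0, 0, 0, 0, 2, 2], [0, 0, 0, 0, 0, 4, 2], [0, 0, 0, 0, 0, 6, 2], [0, 0, 0, 0, 0, 6, 2]]]'

```text
t: 8.98
tcp_pos: [0.4976, -0.0689, 0.0829]
ee_rot: [2.083, 2.35, -0.0]
force: [0.3, -0.5, 1.7]
grip_width: 0.0053
gripper_force: 40.6
```

Call:
servo_tool --plan '[[[0, 0, 0, 0, 0, 1, 2], [0, 0, 0, 0, 0, 2, 2], [0, 0, 0, 0, 0, 3, 2], [0, 0, 0, 0, 0, 3, 2]]]'

```text
t: 9.48
tcp_pos: [0.4985, -0.0692, 0.0826]
ee_rot: [2.083, 2.349, 0.004]
force: [-8.1, 0.9, 36.7]
grip_width: 0.0056
gripper_force: 45.7
```

Contact came at TCP z 0.083. Home was expected at 0.081 and the lip at about 0.10, so the panel is on the floor. I'll relieve the push and open slightly.

Call:
servo_tool --plan '[[[0, 0, 0, 0, 0, -2.5, 2], [0, 0, 0, 0, 0, -2.5, 10], [0, 0, 0, 0, 0, -2.5, 25], [0, 0, 0, 0, 0, -2.5, 40], [0, 0, 0, 0, 0, -2.5, 40], [0, 0, 0, 0, 0, -40, 40], [0, 0, 0, 0, 0, -90, 40], [0, 0, 0, 0, 0, -140, 40]]]'

```text
t: 10.48
tcp_pos: [0.4968, -0.0687, 0.2209]
ee_rot: [2.083, 2.35, -0.002]
force: [1.0, 0.4, -0.9]
grip_width: 0.0399
gripper_force: 0.0
```

```bash
python3 -c "
from h import *
o=ctrl.observe()
s=ctrl.snapshot('side')
C=np.array([.4419,-.3864]);RC=Rtool([0,1,0],[0,0,-1]);RC2=Rtool([1,0,0],[0,0,-1])
delta(RC2,[*C,.26]);delta(RC2,[*C,.19])
"
```

```text
rot [0.009 0.001 0.119] deg 6.8 mm [-307.5  -95.3  -33.4]
rot [0.009 0.001 0.119] deg 6.8 mm [-307.4  -95.9   36.6]
```

Call:
servo_tool --plan '[[[0.01, 0, 0.12, 0, 0, -35, 85], [0.01, 0, 0.12, -60, -18, -35, 85], [0.01, 0, 0.12, -120, -36, -35, 85], [0.01, 0, 0.12, -180, -54, -35, 85], [0.01, 0, 0.12, -240, -72, -35, 85], [0.01, 0, 0.12, -290, -88, -35, 85], [0.01, 0, 0.12, -308, -95, -35, 85], [0.01, 0, 0.12, -308, -95, -35, 85]]]'

```text
t: 11.52
tcp_pos: [0.4387, -0.3873, 0.2548]
ee_rot: [-2.221, -2.214, 0.014]
force: [0.7, 0.1, 0.5]
grip_width: 0.085
gripper_force: 0.0
```

```bash
python3 c.py pics/p3.png; python3 -c "
from h import *
delta(Rtool([1,0,0],[0,0,-1]),[.442,-.3864,.081])
t=ctrl.snapshot('top');s=ctrl.snapshot('side')
for a in(.0,):
  for y in (.05,-.05): print(y,proj(t,lan(-.058,y,.122)),proj(s,lan(-.058,y,.122)),proj(s,lan(-.058,y,.012)))
"
```

```text
11.525 [ 0.43869926 -0.38733     0.2548171 ] 0.08497309403405355 [0.71084052 0.0507788  0.46080435]
rot [-0.01   0.002 -0.125] deg 7.2 mm [319.5  58.4 142.4]
rot [-0.01   0.002 -0.125] deg 7.2 mm [319.6  58.7 172.4]
top panel 0.77 [137.  254.8] [0.428 0.335 0.012]
top panel 0.68 [315.4 228.8] [ 0.497 -0.072  0.012]
top panel 0.59 [196.  216.1] [0.52  0.203 0.012]
top slot 0.85 [314.4 228.8] [ 0.497 -0.07   0.012]
top exp slot [313.60041241 228.86380697] exp panel origin now [497.06314123 257.04919894]
side panel 0.85 [304.8 208.3] [ 0.502 -0.082  0.012]
side panel 0.76 [338.2 347.6] [0.425 0.36  0.012]
side panel 0.71 [284.7 286.6] [0.527 0.225 0.012]
side slot 0.71 [327.9 161.6] [ 0.441 -0.395  0.012]
side slot 0.6 [307.1 208.8] [ 0.496 -0.081  0.012]
side exp slot [306.69579661 211.22882765] exp panel origin now [333.45452508 110.89979044]
rot [-0.009  0.002  0.003] deg 0.5 mm [ -1.8   2.8 174.1]
0.05 [290.85657897 226.76207773] [311.0563161  182.52228052] [308.23782395 221.64130261]
-0.05 [340.78534489 221.71778385] [307.69400386 164.76527611] [305.27810854 201.65594837]
```

View pics/p3.png

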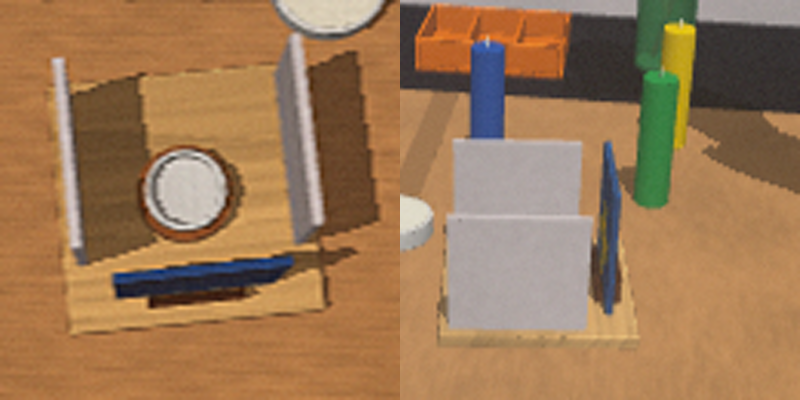

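The panel is home. Its top corners in the top view are at (291,228) and (340,221.5) against the expected (291,227) and (341,222), and the near bottom corner in the side view also matches. Next is the candle.

Call:
servo_tool --plan '[[[-0.009, 0, 0, -2, 3, 30, 85], [-0.009, 0, 0, -2, 3, 60, 85], [-0.009, 0, 0, -2, 3, 90, 85], [-0.009, 0, 0, -2, 3, 120, 85], [-0.009, 0, 0, -2, 3, 150, 85], [-0.009, 0, 0, -2, 3, 174, 85], [-0.009, 0, 0, -2, 3, 174, 85], [-0.009, 0, 0, -2, 3, 174, 70]]]'

```text
t: 12.92
tcp_pos: [0.4419, -0.3885, 0.0821]
ee_rot: [2.219, 2.22, -0.002]
force: [-0.6, -0.4, 0.3]
grip_width: 0.0705
gripper_force: 0.0
```

```bash
python3 -c "
from h import *
o=ctrl.observe();print(o['tcp_pos'],o['force']);delta(Rtool([1,0,0],[0,0,-1]),[.442,-.3864,.081])
s=ctrl.snapshot('side')
print([ (r['confidence'],px(r['point']),onz(s,px(r['point']),0)) for r in ctrl.tip_of('candle',s)[:2]])
cv2.imwrite('pics/k1.png',cv2.resize(s['color'][100:200,280:380],(500,500)))"
```

```text
[ 0.44188623 -0.38847728  0.08211511] [-0.61677069 -0.44298543  0.33921143]
rot [0.001 0.003 0.001] deg 0.2 mm [2.1 0.1 1.1]
[(0.79, array([327.376, 164.892]), array([ 0.4415523, -0.3954631,  0.       ])), (0.41, array([238.224, 194.292]), array([ 0.69513841, -0.15324984,  0.        ]))]
```

View pics/k1.png

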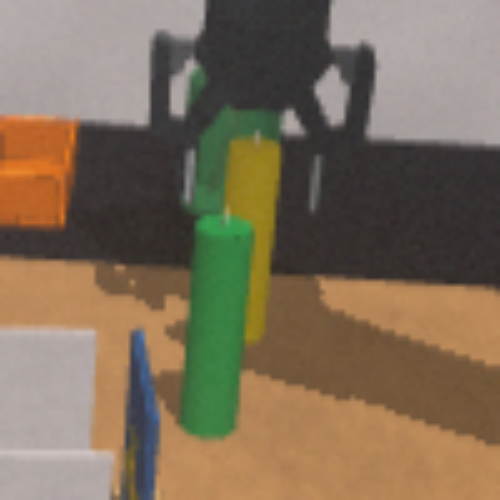

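The candle (253) is centred between the pads (188 and 316), so I'll close.

Call:
servo_tool --plan '[[[0, 0, 0, 0, 0, 0, 50], [0, 0, 0, 0, 0, 0, 35], [0, 0, 0, 0, 0, 0, 28], [0, 0, 0, 0, 0, 0, 28], [0, 0, 0, 0, 0, 0, 28], [0, 0, 0, 0, 0, 0, 28]]]' --newtons 40

```text
t: 13.78
tcp_pos: [0.4416, -0.3884, 0.0817]
ee_rot: [2.219, 2.22, -0.002]
force: [-0.7, 1.7, 6.3]
grip_width: 0.0332
gripper_force: 39.6
```

Call:
servo_tool --plan '[[[0, 0, 0, 0, 0, -20, 28], [0, 0, 0, 0, 0, -50, 28], [0, 0, 0, 0, 0, -85, 28], [0, 0, 0, 0, 0, -120, 28], [0, 0, 0, 0, 0, -150, 28], [0, 0, 0, 0, 0, -175, 28], [0, 0, 0, 0, 0, -180, 28], [0, 0, 0, 0, 0, -180, 28]]]'

```text
t: 14.78
tcp_pos: [0.4412, -0.3875, 0.2611]
ee_rot: [2.22, 2.221, -0.002]
force: [0.5, 0.4, -1.5]
grip_width: 0.0334
gripper_force: 39.9
```

```bash
python3 -c "
from h import *
o=ctrl.observe();print(o['t'],o['tcp_pos'],o['grip_width'],o['gripper_force'])
delta(Rtool([1,0,0],[0,0,-1]),lan(0,0,.262))"
```

```text
14.775 [ 0.44117009 -0.38750818  0.26105562] 0.033389167196800636 39.91206228733063
rot [-0.     0.002  0.   ] deg 0.1 mm [326.2 113.2  -1.6]
```

Call:
servo_tool --plan '[[[0, 0.002, 0, 30, 10, -2, 28], [0, 0.002, 0, 75, 26, -2, 28], [0, 0.002, 0, 125, 43, -2, 28], [0, 0.002, 0, 175, 61, -2, 28], [0, 0.002, 0, 225, 78, -2, 28], [0, 0.002, 0, 270, 94, -2, 28], [0, 0.002, 0, 305, 106, -2, 28], [0, 0.002, 0, 326, 113, -2, 28]]]'

```text
t: 15.78
tcp_pos: [0.554, -0.0595, 0.2612]
ee_rot: [-2.217, -2.224, 0.003]
force: [-0.6, 0.4, -0.8]
grip_width: 0.0332
gripper_force: 39.9
```

Call:
servo_tool --plan '[[[0, 0, 0, 0, 0, 0, 28], [0, 0, 0, 0, 0, 0, 28], [0, 0, 0, 0, 0, 0, 28]]]'

```text
t: 16.15
tcp_pos: [0.5537, -0.0636, 0.2625]
ee_rot: [2.224, 2.219, -0.001]
force: [-0.1, -1.1, -1.5]
grip_width: 0.0331
gripper_force: 39.9
```

```bash
cat > d.py <<'E'
from h import *
import sys
o=ctrl.observe();print(o['t'],o['tcp_pos'],o['force'],o['gripper_force'])
delta(Rtool([1,0,0],[0,0,-1]),lan(0,0,.050+.0817))
s=ctrl.snapshot('side')
b=o['tcp_pos']-np.r_[0,0,.0817]; print("exp bottom",proj(s,b),"exp top",proj(s,b+[0,0,.13]),"cup",proj(s,lan(0,0,.04)))
g=s["color"].astype(int); y=(g[:,:,2]>g[:,:,0]+90)&(g[:,:,1]>g[:,:,0]+70); y[:,:255]=0;y[:,325:]=0
for r in range(60,205,6):
    c=np.where(y[r])[0]
    if len(c)>5: print(r,c.min(),c.max()+1,(c.min()+c.max()+1)/2)
cv2.imwrite(sys.argv[1],cv2.resize(s['color'][60:240,220:380],(640,540)))
E
python3 d.py pics/f1.png
```

```text
16.15 [ 0.5536527  -0.06362768  0.262502  ] [-0.11205579 -1.12783508 -1.53924098] 39.91847097873688
rot [-0.     0.001 -0.002] deg 0.1 mm [  2.4   0.6 130.8]
exp bottom [286.94762055 150.36106803] exp top [288.87470709  95.98611779] cup [284.84860127 201.69838388]
102 282 296 289.0
108 282 295 288.5
114 281 295 288.0
120 281 295 288.0
126 264 295 279.5
132 255 295 275.0
138 280 294 287.0
144 280 294 287.0
150 281 294 287.5
```

View pics/f1.png

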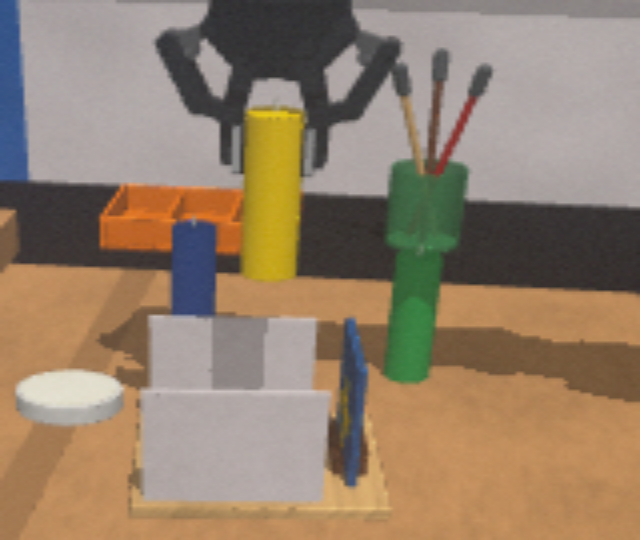

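Call:
servo_tool --plan '[[[0, 0, 0, 0, 0, 15, 28], [0, 0, 0, 1, 1, 35, 28], [0, 0, 0, 1, 1, 55, 28], [0, 0, 0, 1, 1, 70, 28], [0, 0, 0, 1, 1, 85, 28], [0, 0, 0, 1, 1, 95, 28], [0, 0, 0, 1, 1, 100, 28], [0, 0, 0, 1, 1, 100, 28]]]'

```text
t: 17.2
tcp_pos: [0.5552, -0.0608, 0.1624]
ee_rot: [2.221, 2.222, -0.001]
force: [-0.2, -0.2, -0.9]
grip_width: 0.0333
gripper_force: 39.9
```

Run:
```python
from h import *
P=[]
for i in range(5): ctrl.snapshot("side"); P.append(ctrl.observe()["tcp_pos"])
P=np.array(P);print(P.round(4).tolist());m=P.mean(0);print(m)
print("to go world mm",(np.r_[.5545,-.062,.0505+.0817]-m)*1000)
t=ctrl.snapshot("top");b=m-[0,0,.0817];print("candle top px",proj(t,b+[0,0,.13]))
g=t["color"].astype(int);y=(g[:,:,2]>g[:,:,0]+90)&(g[:,:,1]>g[:,:,0]+70);y[:,:280]=0;y[:,345:]=0;y[240:]=0
q=np.argwhere(y[150:]);print(len(q),q.mean(0)+[150,0] if len(q) else "")
for r in ctrl.tip_of("cup",t)[:1]:print(r["confidence"],px(r["point"]))
```

```text
[[0.5554, -0.0608, 0.1627], [0.5556, -0.0608, 0.1629], [0.5556, -0.0608, 0.1629], [0.5555, -0.0607, 0.1629], [0.5555, -0.0607, 0.1629]]
[ 0.55552691 -0.06075824  0.1628724 ]
to go world mm [ -1.02690903  -1.24176299 -30.67239842]
candle top px [314.15780763 186.67715067]
8 [230.25 343.  ]
```

Call:
servo_tool --plan '[[[0, 0, 0, -1, -1, 8, 28], [0, 0, 0, -1, -1, 16, 28], [0, 0, 0, -1, -1, 23, 28], [0, 0, 0, -1, -1, 28, 28], [0, 0, 0, -1, -1, 30.5, 28], [0, 0, 0, -1, -1, 30.5, 28], [0, 0, 0, -1, -1, 30.5, 28], [0, 0, 0, -1, -1, 30.5, 28]]]'

```text
t: 18.55
tcp_pos: [0.5544, -0.0617, 0.1322]
ee_rot: [2.221, 2.222, 0.0]
force: [-0.3, -0.1, -1.1]
grip_width: 0.0329
gripper_force: 39.9
```

```bash
python3 d.py pics/f2.png; python3 -c "
from h import *
for i in range(4): s=ctrl.snapshot('side')
m=ctrl.observe()['tcp_pos'];print(m,(np.r_[.5545,-.062,.1322]-m)*1000)
for k in('panel',):
  for r in ctrl.tip_of(k,s)[:3]: print(r['confidence'],px(r['point']))"
```

```text
18.55 [ 0.55436338 -0.06173604  0.13217028] [-0.26101031 -0.06755906 -1.06254391] 39.91841197013855
rot [0. 0. 0.] deg 0.0 mm [ 0.4 -0.2  0.5]
exp bottom [284.9248476  198.06912933] exp top [286.57771588 150.77443191] cup [284.84860127 201.69838388]
150 281 291 286.0
156 280 293 286.5
162 280 293 286.5
168 280 292 286.0
174 280 293 286.5
180 279 292 285.5
186 279 292 285.5
[ 0.55420685 -0.06170709  0.13200107] [ 0.2931544  -0.29290526  0.19892746]
0.79 [336.616 346.584]
0.72 [286.216 289.716]
0.66 [303.016 209.286]
```

View pics/f2.png

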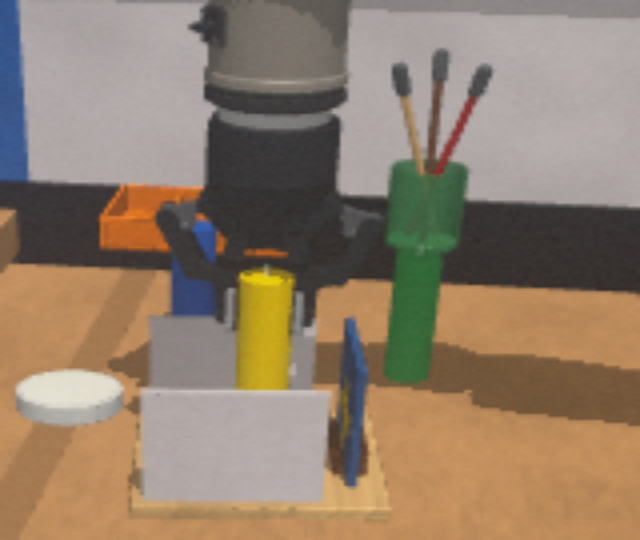

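The candle is held upright above the cup (crop 263,330), clear of the panels, and the panel is still standing in the rail (352,400). I'm handing the job in.

```bash
python3 -c "
from cell import ctrl
print(ctrl.job_done())"
```

```text
the job is handed in; nothing more can be done
None
```

I handed the job in with the blue panel standing home and released in the rail, and the yellow candle held still and upright about 1 cm above the cup; by my measurements both are within tolerance, but no verdict came back.

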